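# Seat the filling pump's cover with its wing nuts in cross order

## Robot

A 6-joint arm with a two-finger parallel gripper is mounted at the origin on the work surface. World frame = base frame: x ahead of the robot, y to its left, z up, the work surface at z = 0. Lengths are in m, angles in degrees, forces in N, time in s.
With the tool pointing down it reaches from about 0.3 to 0.75 m from the base axis. Payload 8.5 kg.
Tool frame: the origin (TCP) lies at the very end of the fingers, on their centre line; the grasp point (between the pads) lies env.pinch_z behind it (env.pinch_z is the distance from the TCP to the grasp point, in m); z points along the fingers, y is the line along which they close (so a half turn about z gives the same grasp; the last joint's range is limited). The gripper opens to 85 mm and grips with 20 to 120 N. Pads are 22 mm wide; open, the fingers measure 114 mm over their backs; the gripper's body (76 mm by 85 mm) begins 54 mm behind the grasp point. The pads swing forward as they close: fully open they stand 13 mm farther back than shut.
Start: joints at [-76.45, 21.807, 74.336, -0, 83.858, -12.336], TCP at [0.24, -0.495, 0.231] pointing down, gripper open.
Joint ranges: [-178.18, 178.18], [-50.72, 133.34], [12.68, 142.11], [-81.47, 261.47], [9.98, 163.14], [-165.26, 165.26]. Speed limits (degrees/s): [136.94, 136.94, 180, 180, 180, 180].

## Interface

Orientations are given as a 3x3 rotation matrix whose columns are the frame's x, y, z axes.
In Python, from rig import telemetry, get_image, env gives the robot as it stands. The module is installed in compiled form; this text tells all that it offers.
- The arm moves only by the tool apply_moves, never from a script. Its argument "series" is a list of rows, each a list of 7 numbers: the shift along the tool's x, y, z in mm, then the turn, a rotation vector about the tool's x, y, z in degrees, then the opening, from 0 (shut) to 1 (fully open). A call has 1 to 12 rows; each row shifts and turns the commanded pose from where the row before left it, along the tool's axes as they then stand; what a row does not reach is not made up. A row lasts 1/8 s, in which the tool goes at most 62.5 mm and 10.7 degrees, less where a joint would pass 70% of its speed; a pose out of reach is approached as far as the arm can. A call with a gripper value outside its range is refused whole. The fingers move at their own pace and stop on an object; "grip_force" is the grip in N (left out, the last holds). Time passes only in rows, so rows that do not move let the fingers close. It gives the time, the measured TCP pose, the force, the opening and the grip force at its end, in the units of the state.
- telemetry.observe(): the state, without advancing time (a new reading comes with each control period).
- get_image(name): name is "scene" or "top" or "wrist"; returns a dict with "frame" (420x560x3 uint8, red, green, blue), "z_map" (420x560 float32, m along the optical axis (not along the pixel's ray), 0 where there is no reading), "vertical_fov" (degrees; the focal length in pixels is half the picture's height over the tangent of half this angle, whatever the lens; pixels are square), "cx", "cy" (the principal point, pixels), "eye" and "attitude" of the camera in the world; the wrist camera has in their place "mount" (4x4, takes a point from camera to tool coordinates, whose origin is the TCP and whose axes are the flange's). Camera axes: x right, y up, looking along -z (the intrinsics and any distortion apply to the point x, -y, -z); pixel columns grow to the right and rows downward; lengths in m; the calibration is good to about 2 mm. A picture is of the moment at which its call begins: read the wrist's pose just before it.
- env.close_job(): hands the job in; it is judged then, once.
The state is a dict: "time_s": time; "q": joint angles; "qvel": joint speeds; "joint_efforts": joint torques, N m; "position": TCP position; "tool_rot": TCP orientation; "ft_force": force on the tool from outside, world axes, zero at the start; "wrist_torque": the same for the moment, N m; "grip_width": finger opening in m; "gripper_force": force on a finger pad.
Only numpy, scipy, OpenCV 4.12 (cv2) and the standard library are available. Lean on these libraries where they do the work, as an engineer would, in place of code of your own. Each camera call takes 0.05 s, during which the arm holds its last target. There are 200 camera calls.

## Task

The blue cover of the filling pump is held by four wing nuts, and the red one has already been tightened. Tighten the other three clockwise in cross order so that the cover seats evenly: first the nut straight across from the red one, all the way to its stop, and only then the two remaining ones, in either order, to their stops. Each tight nut's wings lie in line with the white stripe beside it; let go of everything at the end.

Things in the scene. Friction and masses are not known exactly. Their poses are not given: they have to be found in the camera images.
- pump: fixed round pump, blue cover 216 mm wide, top 96 mm up; origin on counter on pump axis, z up; side pipes reach 150 mm out, below 75 mm. Nut axes 75 mm from pump axis: +x red nut (tight, fixed), +y, -x, -y. Wing bar 50 long, 10 thick, 108 to 130 mm above counter, centred on nut axis: pinch across the 10 mm and turn. White stripes run from cover middle towards each nut. Loose nut on counter: a spare.
- nut_opposite (a joint): the nut straight across from the red one: steel wing nut, dark cap, at (-75, 0, 96) mm in the pump frame. Radians, growing clockwise seen from above: 0 slack, 1.40 hard stop = tight; starts 0 to 0.35, stays where left (friction 0.15 N m). Wings point along pump-frame angle pi + (1.40 - value), counter-clockwise positive.
- nut_left (a joint): a neighbour of the red one: steel wing nut, dark cap, at (0, +75, 96) mm in the pump frame. Radians, growing clockwise seen from above: 0 slack, 1.40 hard stop = tight; starts 0 to 0.35, stays where left (friction 0.15 N m). Wings point along pump-frame angle pi/2 + (1.40 - value), counter-clockwise positive.
- nut_right (a joint): the other neighbour of the red one: steel wing nut, dark cap, at (0, -75, 96) mm in the pump frame. Radians, growing clockwise seen from above: 0 slack, 1.40 hard stop = tight; starts 0 to 0.35, stays where left (friction 0.15 N m). Wings point along pump-frame angle -pi/2 + (1.40 - value), counter-clockwise positive.

How it is judged (in metres and radians):
On the way:
1. the nut across from the red one is tight (value of joint nut_opposite above 1.15 rad), for 0.2 s.
At the end, for the whole second after the job is handed in: all three nuts stand within 0.25 rad (14 degrees) of their stop (joint value above 1.15 of 1.40), still and let go (value of joint each of nut_opposite, nut_left, nut_right above 1.15 rad and velocity of joint each of nut_opposite, nut_left, nut_right below 0.05 rad/s); the robot touches nothing.
It fails at once if a neighbour of the red nut is turned past 0.65 rad while the nut across from the red one is not yet tight (below 1.1 rad) (value of joint nut_opposite below 1.1 rad and value of joint any of nut_left, nut_right above 0.65 rad).
It also fails if it takes over 51 s, if anything falls off the work surface, if the arm or the gripper's body presses on something with over 40 N, if the wrist force passes 120 N, or if a joint passes its speed limit or range.

## Working session

There is one attempt and no reset: what is moved stays moved. The work goes in short steps, Python scripts to look and compute and a tool call to move; the robot and the scene stay as the last step left them, time stands still between calls to the robot, and variables do not carry over. Pictures are saved under pics/ and viewed, at most 10 in all, crops included, and the job is handed in when it is done.

Besides the shell and the picture viewer there is one more tool, called after "Request:" as name(argument=value, ...), one argument or row to a line, values as JSON. apply_moves: Moves the arm, as the interface text tells. Its arguments: {"type":"object","properties":{"series":{"type":"array"},"grip_force":{"type":"number"}},"required":["series"]}

```bash
mkdir -p pics
cat > h.py <<'E'
import numpy as np,cv2
from rig import telemetry,get_image,env
def save(im,n): cv2.imwrite('pics/'+n,cv2.cvtColor(im['frame'],cv2.COLOR_RGB2BGR))
def f(im): return 210/np.tan(np.radians(im['vertical_fov'])/2)
def pose(im,s=None):
    if 'mount' in im and im.get('mount') is not None:
        T=np.eye(4);T[:3,:3]=s['tool_rot'];T[:3,3]=s['position'];T=T@np.array(im['mount']);return T[:3,:3],T[:3,3]
    return np.array(im['attitude']).reshape(3,3),np.array(im['eye'])
def ray(im,uv,z,s=None):
    R,e=pose(im,s);uv=np.atleast_2d(uv).astype(float)
    d=np.c_[(uv[:,0]-im['cx'])/f(im),-(uv[:,1]-im['cy'])/f(im),-np.ones(len(uv))]@R.T
    return e+d*((z-e[2])/d[:,2])[:,None]
def cloud(im,s=None):
    R,e=pose(im,s);v,u=np.mgrid[:420,:560];z=im['z_map']
    return np.stack([(u-im['cx'])/f(im)*z,-(v-im['cy'])/f(im)*z,-z],-1)@R.T+e
E
python3 - <<'E'
from h import *
s=telemetry.observe();print(s,env.pinch_z)
a=get_image('top');b=get_image('scene')
print({k:v for k,v in a.items() if k not in('frame','z_map')})
print({k:v for k,v in b.items() if k not in('frame','z_map')})
save(a,'top.png');save(b,'scene.png')
E
```

```text
{'time_s': 0.0, 'q': array([-7.64499611e+01,  2.18425349e+01,  7.43841972e+01,  5.23974127e-04,
        8.38560457e+01, -1.23344196e+01]), 'qvel': array([-0.0919035 , -0.09309863,  0.03366346,  0.0884804 , -0.01862379,
       -0.01725931]), 'joint_efforts': array([ 4.03765498e-04, -4.48459911e+01, -2.31278747e+01, -2.06890991e-04,
        4.71284642e-03, -2.46546523e-05]), 'position': array([ 0.24005223, -0.49454084,  0.23070056]), 'tool_rot': array([[ 8.99676711e-01,  4.36556647e-01, -3.29656235e-04],
       [ 4.36556656e-01, -8.99675668e-01,  1.40666144e-03],
       [ 3.17503710e-04, -1.40945417e-03, -9.99998956e-01]]), 'ft_force': array([1.04363263, 0.55596305, 0.22889577]), 'wrist_torque': array([-0.0414425 , -0.04110168,  0.0335169 ]), 'gripper_force': 0.0, 'grip_width': 0.08533929892955726} 0.0187
{'vertical_fov': 42.845616064008745, 'cx': 281.0662063342759, 'cy': 212.43175390351007, 'eye': array([0.49186197, 0.00880442, 0.80260603]), 'attitude': array([[ 0.01304902,  0.99455033, -0.10343777],
       [-0.99919317,  0.00904007, -0.03913158],
       [-0.03798324,  0.10386495,  0.99386586]])}
{'vertical_fov': 53.798893994547605, 'cx': 284.2435918622568, 'cy': 210.07799659421798, 'eye': array([0.85878685, 0.47994483, 0.49002594]), 'attitude': array([[-0.85110321, -0.30988896,  0.42378315],
       [ 0.52487978, -0.51942295,  0.67431522],
       [ 0.01115985,  0.79634706,  0.60473699]])}
```

View pics/top.png

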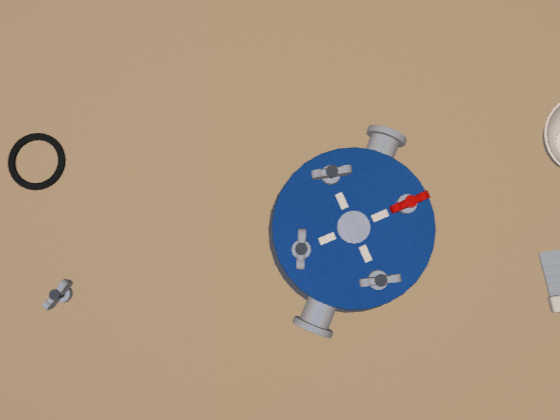

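View pics/scene.png

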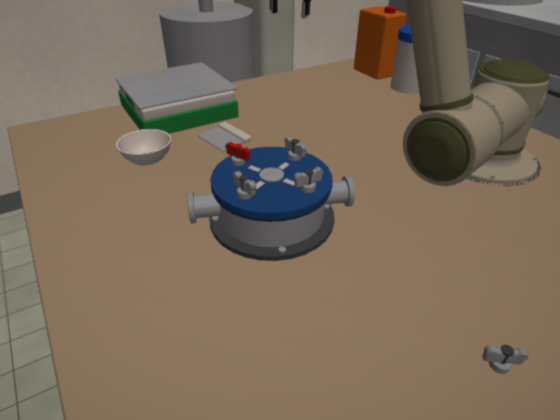

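The top view shows the cover centred at about (353,228), with the red nut at (409,203). The opposite nut is at (301,249) and the neighbours are at (331,173) and (380,281). Next I'll measure them.

```bash
cat > meas.py <<'E'
from h import *
im=get_image('top')
hsv=cv2.cvtColor(im['frame'],cv2.COLOR_RGB2HSV)
m=cv2.inRange(hsv,(100,120,40),(125,255,255))
c=max(cv2.findContours(m,0,1)[0],key=cv2.contourArea)
P=ray(im,cv2.convexHull(c)[:,0],.096)[:,:2]
(x,y),r=cv2.minEnclosingCircle((P*1000).astype(np.float32))
print('blue circle',x,y,r)
C=cloud(im);print('z at blue',np.median(C[...,2][m>0]))
red=cv2.inRange(hsv,(0,150,100),(8,255,255))|cv2.inRange(hsv,(172,150,100),(180,255,255))
disc=np.zeros_like(m);cv2.drawContours(disc,[cv2.convexHull(c)],-1,255,-1)
hi=((C[...,2]>.118)&(disc>0)).astype(np.uint8)
n,l,st,ce=cv2.connectedComponentsWithStats(hi)
for i in range(1,n):
    if st[i,4]<60: continue
    v,u=np.nonzero(l==i);p=ray(im,np.c_[u,v],.129)[:,:2]*1000
    (cx,cy),(w,h),a=cv2.minAreaRect(p.astype(np.float32))
    q=p-p.mean(0);ev=np.linalg.svd(q,full_matrices=False)[2][0]
    print('nut',st[i,4],ce[i].round(),'mean',p.mean(0).round(1),'rect',round(cx,1),round(cy,1),round(w),round(h),'ang',np.degrees(np.arctan2(ev[1],ev[0])).round(1)%180,'z',np.median(C[...,2][l==i]).round(4),'red' if red[l==i].mean()>60 else '')
wh=cv2.inRange(hsv,(0,0,215),(180,40,255))&disc
n,l,st,ce=cv2.connectedComponentsWithStats(wh)
for i in range(1,n):
    if 40<st[i,4]<400:
        v,u=np.nonzero(l==i);p=ray(im,np.c_[u,v],.096)[:,:2]*1000;print('stripe',ce[i].round(),st[i,4],p.mean(0).round(1))
E
python3 meas.py
```

```text
blue circle 546.859619140625 -58.08347702026367 107.01504516601562
z at blue 0.09610283720739576
nut 388 [332. 171.] mean [615.1 -28.3] rect 616.0 -28.1 15 52 ang 99.2 z 0.1308 
nut 340 [409. 202.] mean [ 576.7 -125.2] rect 576.5 -125.1 15 48 ang 113.8 z 0.1312 red
nut 360 [301. 249.] mean [516.4   9.4] rect 516.8 9.7 51 15 ang 177.6 z 0.1311 
nut 383 [380. 280.] mean [478.8 -89.2] rect 478.8 -89.2 15 51 ang 98.3 z 0.1312
```

Request:
apply_moves(
  series=[
    [39, -27.7, 0, 0, 0, 0, 0.6],
    [39, -27.7, 0, 0, 0, 0, 0.6],
    [39, -27.7, 0, 0, 0, 0, 0.6],
    [39, -27.7, 0, 0, 0, 0, 0.6],
    [39, -27.7, 0, 0, 0, 0, 0.6],
    [39, -27.7, 0, 0, 0, 0, 0.6],
    [39, -27.7, 0, 0, 0, 0, 0.6],
    [39, -27.7, 0, 0, 0, 0, 0.6],
    [39, -27.7, 0, 0, 0, 0, 0.6],
    [39, -27.7, 0, 0, 0, 0, 0.6],
    [39, -27.7, 0, 0, 0, 0, 0.6],
    [39, -27.7, 0, 0, 0, 0, 0.6],
  ],
  grip_force=60,
)

```text
time_s: 1.65
position: [0.5165, 0.0101, 0.2312]
tool_rot: [[0.9, 0.437, -0.0], [0.437, -0.9, -0.0], [-0.0, -0.0, -1.0]]
ft_force: [0.1, -0.3, -0.1]
grip_width: 0.0514
gripper_force: 0.0
```

Request:
apply_moves(
  series=[
    [0, 0, 0, 0, 0, -10.1, 0.6],
    [0, 0, 0, 0, 0, -10.1, 0.6],
    [0, 0, 0, 0, 0, -10.1, 0.6],
    [0, 0, 0, 0, 0, -10.1, 0.6],
    [0, 0, 0, 0, 0, -10.1, 0.6],
    [0, 0, 0, 0, 0, -10.1, 0.6],
    [0, 0, 0, 0, 0, -10.1, 0.6],
    [0, 0, 0, 0, 0, -10.1, 0.6],
    [0, 0, 0, 0, 0, -10.1, 0.6],
    [0, 0, 0, 0, 0, -10.1, 0.6],
    [0, 0, 0, 0, 0, -10.1, 0.6],
    [0, 0, 0, 0, 0, -10.1, 0.6],
  ],
)

```text
time_s: 3.15
position: [0.5159, 0.0086, 0.2311]
tool_rot: [[-0.843, 0.538, -0.001], [0.538, 0.843, 0.0], [0.001, -0.0, -1.0]]
ft_force: [-0.8, -0.4, 0.2]
grip_width: 0.0514
gripper_force: 0.0
```

Request:
apply_moves(
  series=[
    [0, 0, 0, 0, 0, -10.1, 0.6],
    [0, 0, 0, 0, 0, -10.1, 0.6],
    [0, 0, 0, 0, 0, -10.1, 0.6],
    [0, 0, 0, 0, 0, 0, 0.6],
    [0, 0, 0, 0, 0, 0, 0.6],
  ],
)

```text
time_s: 3.78
position: [0.516, 0.0086, 0.2312]
tool_rot: [[-0.999, 0.049, -0.0], [0.049, 0.999, 0.0], [0.0, 0.0, -1.0]]
ft_force: [-1.2, -0.6, -0.9]
grip_width: 0.0511
gripper_force: 0.0
```

```bash
cat > w.py <<'E'
import sys
from h import *
s=telemetry.observe();w=get_image('wrist')
C=cloud(w,s);hi=((C[...,2]>.118)&(C[...,2]<.14)).astype(np.uint8)
p=s['position']*1000;R=s['tool_rot']
print('t',s['time_s'],'pos',p.round(1),'yang',np.degrees(np.arctan2(R[1,1],R[0,1])).round(2),'q',s['q'].round(1),'z axis',R[:,2].round(4),'w',s['grip_width'])
n,l,st,ce=cv2.connectedComponentsWithStats(hi)
for i in range(1,n):
    if st[i,4]<150: continue
    q=C[l==i][:,:2]*1000
    (cx,cy),(a,b),_=cv2.minAreaRect(q.astype(np.float32))
    ev=np.linalg.svd(q-q.mean(0),full_matrices=False)[2][0]
    d=R.T@np.r_[cx-p[0],cy-p[1],0]
    print(st[i,4],'px',ce[i].round(),'mean',q.mean(0).round(1),'rect',round(cx,1),round(cy,1),round(a,1),round(b,1),'ang',np.degrees(np.arctan2(ev[1],ev[0])).round(1)%180,'tool shift',d.round(1),'ztop',np.percentile(C[l==i][:,2],95).round(4))
save(w,sys.argv[1])
E
python3 w.py w1.png
```

```text
t 3.775 pos [516.    8.6 231.2] yang 87.19 q [-12.2  18.4  79.6  -0.   82.  -99.4] z axis [-3.e-04  0.e+00 -1.e+00] w 0.05111531422434361
1245 px [141. 164.] mean [480.  -87.5] rect 480.7 -89.2 15.6 51.7 ang 98.2 tool shift [ 30.4 -99.4   0. ] ztop 0.1329
996 px [282. 206.] mean [516.2   9.3] rect 518.3 9.0 15.2 50.9 ang 177.9 tool shift [-2.3  0.5 -0. ] ztop 0.133
1051 px [116. 287.] mean [ 577.1 -124.5] rect 579.2 -126.9 15.3 51.6 ang 113.3 tool shift [ -69.7 -132.2   -0. ] ztop 0.1331
1094 px [245. 321.] mean [614.9 -25.7] rect 617.4 -26.6 16.8 48.2 ang 99.3 tool shift [-103.   -30.2   -0. ] ztop 0.1329
```

View pics/w1.png

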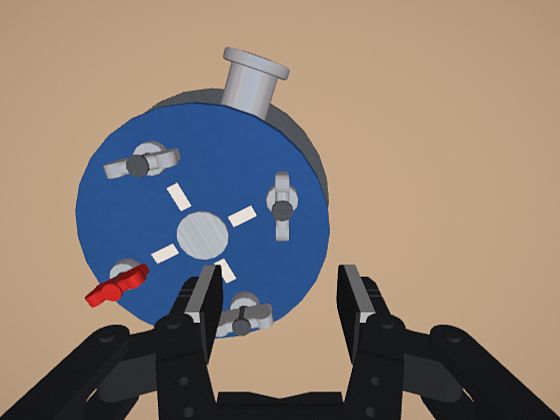

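The view shows the target nut at (282,206), its wings running along the tool's x axis, so the tool is lined up. Now I'll descend.

Request:
apply_moves(
  series=[
    [0, 0.7, 30, 0, 0, 0.4, 0.6],
    [0, 0, 30, 0, 0, 0, 0.6],
    [0, 0, 25, 0, 0, 0, 0.6],
    [0, 0, 20, 0, 0, 0, 0.5],
    [0, 0, 10, 0, 0, 0, 0.4],
    [0, 0, 4, 0, 0, 0, 0.4],
    [0, 0, 0, 0, 0, 0, 0.1],
    [0, 0, 0, 0, 0, 0, 0],
    [0, 0, 0, 0, 0, 0, 0],
    [0, 0, 0, 0, 0, 0, 0],
    [0, 0, 0, 0, 0, 0, 0],
  ],
  grip_force=60,
)

```text
time_s: 5.2
position: [0.5164, 0.0102, 0.1131]
tool_rot: [[-0.999, 0.052, 0.002], [0.052, 0.999, 0.001], [-0.001, 0.001, -1.0]]
ft_force: [1.0, 4.7, 0.8]
grip_width: 0.0085
gripper_force: 61.3
```

Request:
apply_moves(
  series=[
    [0, 0, 0, 0, 0, 7, 0],
    [0, 0, 0, 0, 0, 7, 0],
    [0, 0, 0, 0, 0, 7, 0],
    [0, 0, 0, 0, 0, 7, 0],
    [0, 0, 0, 0, 0, 7, 0],
    [0, 0, 0, 0, 0, 7, 0],
    [0, 0, 0, 0, 0, 7, 0],
    [0, 0, 0, 0, 0, 7, 0],
    [0, 0, 0, 0, 0, 5, 0],
    [0, 0, 0, 0, 0, 2, 0],
    [0, 0, 0, 0, 0, 0, 0],
    [0, 0, 0, 0, 0, 0, 0],
  ],
)

```text
time_s: 6.7
position: [0.5174, 0.0119, 0.1132]
tool_rot: [[-0.406, 0.914, 0.004], [0.914, 0.406, 0.005], [0.003, 0.006, -1.0]]
ft_force: [7.3, 16.5, -2.4]
grip_width: 0.0088
gripper_force: 60.9
```

Run:
```python
from h import *
s=telemetry.observe();R=s['tool_rot'];print(s['time_s'],s['position'],np.degrees(np.arctan2(R[1,1],R[0,1])),s['wrist_torque'],s['ft_force'],s['grip_width'],s['q'])
```

```text
6.7 [0.51741309 0.01187818 0.11315061] 23.97620892863363 [ 2.66339224 -1.0074529   0.03837783] [ 7.29104126 16.48836251 -2.43259784] 0.008830993811766021 [-11.97181957  25.46411732  90.11768814   0.35755079  64.2326507
 -36.10339025]
```

Request:
apply_moves(
  series=[
    [0, 0, 0, 0, 0, 0, 0.4],
    [0, 0, 0, 0, 0, 0, 0.5],
    [0, 0, -10, 0, 0, 0, 0.6],
    [0, 0, -40, 0, 0, 0, 0.6],
    [0, 0, -50, 0, 0, 0, 0.6],
    [-26, 24, -10, 0, 0, 0, 0.6],
    [-25, 24, 0, 0, 0, 0, 0.6],
    [-25, 25, 0, 0, 0, 0, 0.6],
    [0, 0, 0, 0, 0, 8, 0.6],
    [0, 0, 0, 0, 0, 7, 0.6],
    [0, 0, 0, 0, 0, 0, 0.6],
    [0, 0, 0, 0, 0, 0, 0.6],
  ],
)

```text
time_s: 8.2
position: [0.6136, -0.0306, 0.2228]
tool_rot: [[-0.158, 0.987, 0.0], [0.987, 0.158, -0.0], [-0.0, 0.0, -1.0]]
ft_force: [-0.4, 0.2, -0.2]
grip_width: 0.0511
gripper_force: 0.0
```

```bash
python3 w.py w2.png
```

```text
t 8.2 pos [613.6 -30.6 222.8] yang 9.11 q [-13.9  28.7  64.3  -0.   87.  -23. ] z axis [ 4.e-04 -2.e-04 -1.e+00] w 0.05110864061771346
1735 px [147. 128.] mean [520.2  10.8] rect 519.5 9.6 15.7 51.8 ang 114.4 tool shift [ 54.5 -86.5  -0. ] ztop 0.1328
1101 px [286. 204.] mean [617.7 -26.1] rect 618.3 -28.2 15.4 51.3 ang 99.0 tool shift [1.6 5.1 0. ] ztop 0.133
1456 px [ 92. 253.] mean [482.9 -86.9] rect 481.6 -88.8 16.3 50.6 ang 99.2 tool shift [ -36.6 -139.6   -0. ] ztop 0.1327
436 px [225. 327.] mean [ 587.1 -135.8] rect 584.9 -134.7 11.4 33.1 ang 103.8 tool shift [-98.3 -44.8   0. ] ztop 0.1328
```

View pics/w2.png

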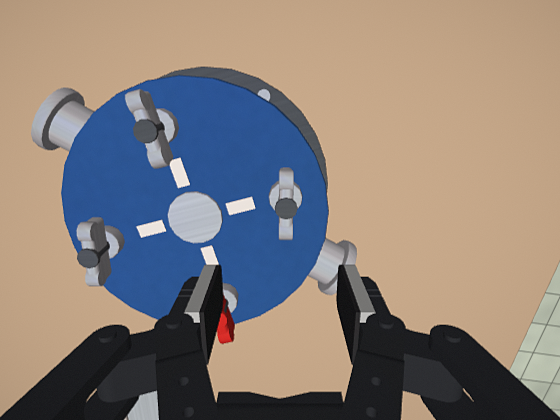

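The opposite nut at (150,128) now lies in line with its stripe, at 114.4° against a target of 114.1°. The left nut is below the tool at (286,204).

Request:
apply_moves(
  series=[
    [2, 3, 30, 0, 0, 0, 0.6],
    [0, 0, 30, 0, 0, 0, 0.6],
    [0, 0, 25, 0, 0, 0, 0.6],
    [0, 0, 15, 0, 0, 0, 0.5],
    [0, 0, 8, 0, 0, 0, 0.4],
    [0, 0, 2, 0, 0, 0, 0.4],
    [0, 0, 0, 0, 0, 0, 0.1],
    [0, 0, 0, 0, 0, 0, 0],
    [0, 0, 0, 0, 0, 0, 0],
    [0, 0, 0, 0, 0, 0, 0],
    [0, 0, 0, 0, 0, 0, 0],
  ],
)

```text
time_s: 9.62
position: [0.6174, -0.028, 0.1133]
tool_rot: [[-0.156, 0.988, 0.004], [0.988, 0.156, -0.0], [-0.001, 0.003, -1.0]]
ft_force: [5.5, 1.7, 1.7]
grip_width: 0.0083
gripper_force: 63.2
```

Request:
apply_moves(
  series=[
    [0, 0, 0, 0, 0, 8, 0],
    [0, 0, 0, 0, 0, 8, 0],
    [0, 0, 0, 0, 0, 8, 0],
    [0, 0, 0, 0, 0, 8, 0],
    [0, 0, 0, 0, 0, 8, 0],
    [0, 0, 0, 0, 0, 8, 0],
    [0, 0, 0, 0, 0, 8, 0],
    [0, 0, 0, 0, 0, 8, 0],
    [0, 0, 0, 0, 0, 7, 0],
    [0, 0, 0, 0, 0, 4, 0],
    [0, 0, 0, 0, 0, 0, 0],
    [0, 0, 0, 0, 0, 0, 0],
  ],
)

```text
time_s: 11.12
position: [0.6172, -0.0278, 0.1133]
tool_rot: [[0.913, 0.408, 0.003], [0.408, -0.913, 0.0], [0.003, 0.001, -1.0]]
ft_force: [5.7, 2.5, 3.8]
grip_width: 0.0082
gripper_force: 63.4
```

Request:
apply_moves(
  series=[
    [0, 0, 0, 0, 0, 0, 0.4],
    [0, 0, 0, 0, 0, 0, 0.5],
    [0, 0, -10, 0, 0, 0, 0.6],
    [0, 0, -40, 0, 0, 0, 0.6],
    [0, 0, -50, 0, 0, 0, 0.6],
    [-38, -1, -10, 0, 0, 0, 0.6],
    [-38, 0, 0, 0, 0, 0, 0.6],
    [-38, 0, 0, 0, 0, 0, 0.6],
    [-36, 0, 0, 0, 0, 0, 0.6],
    [0, 0, 0, 0, 0, -9, 0.6],
    [0, 0, 0, 0, 0, -10, 0.6],
    [0, 0, 0, 0, 0, -10, 0.6],
  ],
)

```text
time_s: 12.62
position: [0.4787, -0.0882, 0.2231]
tool_rot: [[0.597, 0.802, 0.0], [0.802, -0.597, -0.0], [-0.0, 0.001, -1.0]]
ft_force: [-0.4, 0.0, -0.2]
grip_width: 0.0513
gripper_force: 0.0
```

Request:
apply_moves(
  series=[
    [0, 0, 0, 0, 0, -10, 0.6],
    [0, 0, 0, 0, 0, -10, 0.6],
    [0, 0, 0, 0, 0, -10, 0.6],
    [0, 0, 0, 0, 0, -10, 0.6],
    [0, 0, 0, 0, 0, -5.3, 0.6],
    [0, 0, 0, 0, 0, 0, 0.6],
    [0, 0, 0, 0, 0, 0, 0.6],
  ],
)

```text
time_s: 13.5
position: [0.4788, -0.0881, 0.2226]
tool_rot: [[-0.142, 0.99, 0.0], [0.99, 0.142, -0.0], [-0.0, 0.0, -1.0]]
ft_force: [-0.7, 0.1, 0.4]
grip_width: 0.0511
gripper_force: 0.0
```

```bash
python3 w.py w3.png
```

```text
t 13.5 pos [478.8 -88.1 222.6] yang 8.19 q [-24.4  15.9  84.9  -0.   79.2 -32.6] z axis [ 3.e-04 -2.e-04 -1.e+00] w 0.051129942029119656
1785 px [364.  69.] mean [517.8  10. ] rect 518.9 9.3 15.4 51.9 ang 114.3 tool shift [90.7 53.6 -0. ] ztop 0.133
1660 px [494. 152.] mean [615.6 -28. ] rect 617.5 -28.7 51.6 15.7 ang 24.599999999999994 tool shift [ 39.1 145.8   0. ] ztop 0.1331
1087 px [282. 208.] mean [480.8 -87.2] rect 481.2 -88.9 15.4 51.2 ang 98.1 tool shift [-1.2  2.3  0. ] ztop 0.1329
1080 px [403. 271.] mean [ 577.8 -123.9] rect 579.7 -126.8 15.3 51.0 ang 113.8 tool shift [-52.6  94.4   0. ] ztop 0.1331
```

Request:
apply_moves(
  series=[
    [-0.5, 1.5, 30, 0, 0, 0, 0.6],
    [0, 0, 30, 0, 0, 0, 0.6],
    [0, 0, 25, 0, 0, 0, 0.6],
    [0, 0, 15, 0, 0, 0, 0.5],
    [0, 0, 8, 0, 0, 0, 0.4],
    [0, 0, 2, 0, 0, 0, 0.4],
    [0, 0, 0, 0, 0, 0, 0.1],
    [0, 0, 0, 0, 0, 0, 0],
    [0, 0, 0, 0, 0, 0, 0],
    [0, 0, 0, 0, 0, 0, 0],
    [0, 0, 0, 0, 0, 0, 0],
  ],
)

```text
time_s: 14.92
position: [0.4806, -0.0885, 0.113]
tool_rot: [[-0.144, 0.99, 0.001], [0.99, 0.144, -0.001], [-0.001, 0.001, -1.0]]
ft_force: [-2.2, -0.2, 5.8]
grip_width: 0.0087
gripper_force: 60.9
```

Request:
apply_moves(
  series=[
    [0, 0, 0, 0, 0, 8, 0],
    [0, 0, 0, 0, 0, 8, 0],
    [0, 0, 0, 0, 0, 8, 0],
    [0, 0, 0, 0, 0, 8, 0],
    [0, 0, 0, 0, 0, 8, 0],
    [0, 0, 0, 0, 0, 8, 0],
    [0, 0, 0, 0, 0, 8, 0],
    [0, 0, 0, 0, 0, 8, 0],
    [0, 0, 0, 0, 0, 7, 0],
    [0, 0, 0, 0, 0, 3, 0],
    [0, 0, 0, 0, 0, 0, 0],
    [0, 0, 0, 0, 0, 0, 0],
  ],
)

```text
time_s: 16.42
position: [0.4808, -0.0887, 0.113]
tool_rot: [[0.912, 0.411, 0.002], [0.411, -0.912, -0.001], [0.001, 0.001, -1.0]]
ft_force: [-0.7, -1.7, 5.6]
grip_width: 0.0088
gripper_force: 60.9
```

Request:
apply_moves(
  series=[
    [0, 0, 0, 0, 0, 0, 0.4],
    [0, 0, 0, 0, 0, 0, 0.5],
    [0, 0, -10, 0, 0, 0, 0.6],
    [0, 0, -40, 0, 0, 0, 0.6],
    [0, 0, -50, 0, 0, 0, 0.6],
    [0, 0, -10, 0, 0, 0, 0.6],
    [0, 0, 0, 0, 0, 0, 0.6],
    [0, 0, 0, 0, 0, 0, 0.6],
    [0, 0, 0, 0, 0, 0, 0.6],
  ],
)

```text
time_s: 17.55
position: [0.4801, -0.0882, 0.2213]
tool_rot: [[0.912, 0.411, -0.002], [0.411, -0.912, 0.001], [-0.002, -0.002, -1.0]]
ft_force: [0.7, -1.1, -0.1]
grip_width: 0.0513
gripper_force: 0.0
```

```bash
python3 w.py w4.png
```

```text
t 17.55 pos [480.1 -88.2 221.3] yang -65.71 q [-24.3  16.1  84.7   0.   79.3  41.4] z axis [-2.1e-03  9.0e-04 -1.0e+00] w 0.051299537128764235
221 px [282.   6.] mean [597.1 -38.3] rect 597.3 -38.2 5.4 9.6 ang 114.4 tool shift [127.4   2.6  -0.2] ztop 0.1323
1467 px [164.  98.] mean [520.1   7.7] rect 519.5 8.4 15.6 50.9 ang 114.2 tool shift [ 75.7 -71.9   0. ] ztop 0.133
1486 px [398.  99.] mean [ 580.  -126.4] rect 580.2 -127.3 15.6 51.5 ang 114.1 tool shift [75.2 76.8 -0.2] ztop 0.1331
1102 px [281. 207.] mean [483.8 -88.9] rect 482.1 -89.9 51.0 15.4 ang 24.0 tool shift [ 1.1  2.4 -0. ] ztop 0.1328
```

View pics/w4.png

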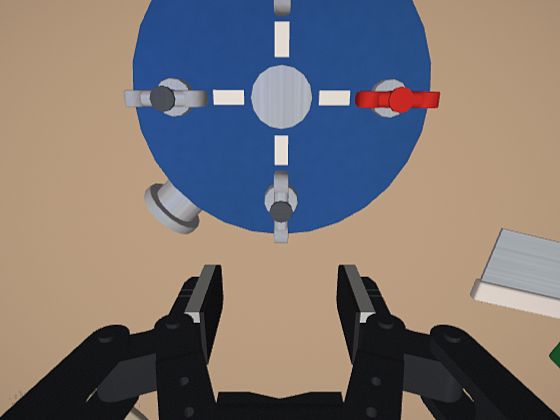

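All the nuts, at (164,98), (282,6) and (281,207), lie in line with their stripes. The gripper is clear of everything.

```bash
python3 -c "
from rig import env
print(env.close_job())"
```

```text
the job is handed in; nothing more can be done
None
```

I tightened the three nuts in cross order (opposite, left, right) to within about 1° of their stops, let go of everything, and handed the job in at about 17.6 s; the hand-in returned no verdict.

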